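# Pump-and-hold check of a rebuilt brake lever

## Robot

A 6-joint arm with a two-finger parallel gripper is mounted at the origin on the work surface. World frame = base frame: x ahead of the robot, y to its left, z up, the work surface at z = 0. Lengths are in m, angles in rad, forces in N, time in s.
With the tool pointing down it reaches from about 0.25 to 0.725 m from the base axis. Payload 4 kg.
Tool frame: the origin (TCP) lies midway between the tips of the shut fingers; the grasp point (between the pads) lies 19 mm behind it; z points along the fingers, y is the direction in which the jaws open and shut (so a half turn about z gives the same grasp; the last joint's range is limited). The gripper opens to 85 mm and grips with 20 to 120 N. Pads are 22 mm wide; open, the fingers measure 114 mm over their backs; the gripper's body (76 mm by 85 mm) begins 54 mm behind the grasp point. The pads swing forward as they close: fully open they stand 13 mm farther back than shut.
Start: joints at [1.205, 0.241, 0.005, 1.335, 0, 1.571], TCP at [0.179, 0.467, 0.231] pointing down, gripper open.
Joint ranges: [-2.72, 2.72], [-1.05, 1.87], [-1.09, 1.28], [-1.99, 2.15], [-1.42, 1.44], [-3.14, 3.14]. Speed limits (rad/s): [2.79, 2.79, 3.14, 3.14, 3.14, 3.14].

## Interface

Orientations are given as a rotation vector (axis times angle).
In Python, from rig import env gives the robot as it stands.
- The arm moves only by the tool send_rows, never from a script. Its argument "motion" is a list of rows, each a list of 7 numbers: the closure, from 0 (fully open) to 1 (shut), then the shift along the world's x, y, z in mm, then the turn, a rotation vector about the world's x, y, z in degrees. A call has 1 to 5 rows; each row is the pose to reach, as a shift and turn from the pose commanded when the call began; what a row does not reach only later rows make up. A row lasts 1/10 s, in which the tool goes at most 50 mm and 8.59 degrees, less where a joint would pass 70% of its speed; a pose out of reach is approached as far as the arm can. A call with a gripper value outside its range is refused whole. The fingers move at their own pace and stop on an object; "force" is the grip in N (left out, the last holds). Time passes only in rows, so rows that repeat a pose let the fingers close. It gives the time, the measured TCP pose, the force and the opening at its end, in the units of the state.
- env.observe(): the state, without advancing time (a new reading comes with each control period).
- env.get_image(name): name is "scene" or "top" or "wrist"; returns the picture (420x560x3 uint8, blue, green, red); there is no depth.
- env.camera_info(name): a dict with "fovy" (degrees; the focal length in pixels is half the picture's height over the tangent of half this angle, whatever the lens; pixels are square), "cx", "cy" (the principal point, pixels), "R" (3x3) and "t" (3): a world point X has camera coordinates R X + t. Camera axes: x right, y down, z forward; pixel columns grow to the right and rows downward; lengths in m; the calibration is good to about 2 mm. The wrist camera is an equidistant fisheye: a pixel r from the principal point sees the ray r / f radians off the axis. A picture is of the moment at which its call begins: read the wrist's pose just before it. camera_info takes no time and is no camera call; for the wrist camera it gives the pose at the moment of the call.
- env.finish_job(): hands the job in, once; it reports no verdict.
The state is a dict: "time": time; "joint_pos": joint angles; "dq": joint speeds; "joint_efforts": joint torques, N m; "ee_pos": TCP position; "tcp_rot": TCP orientation; "ft_force": force on the tool from outside, world axes, zero at the start; "ft_torque": the same for the moment, N m; "opening": finger opening in m.
Only numpy, scipy, OpenCV 4.12 (cv2) and the standard library are available. Lean on these libraries where they do the work, as an engineer would, in place of code of your own. Each camera call takes 0.05 s, during which the arm holds its last target. There are 200 camera calls.

## Task

Check the rebuilt brake on the handlebar stub in the vise: with the backs of your closed fingers press the lever smoothly towards the grip until it comes up solid, let it spring all the way back out, then press it up solid again and finish while still holding it there, so that its gap to the grip can be measured. Press the outer face of the lever only: do not grip or hook it, slap it or force it, and keep your hand off the grip, handlebar, brake cylinder and vise. Leave the loose parts on the bench where they lie.

Things in the scene. Friction and masses are not known exactly. Their poses are not given: they have to be found in the camera images.
- brake_lever (a joint): Plain aluminium hand brake lever, turning level about an upright pivot: 0 rad fully out (its own spring brings it there), 0.30 rad at its solid stop, where the blade still stands about 25 mm off the grip (its ball end 12 mm). At press_point it needs about 3 N to start and 6 N just before the stop, more if pressed fast, and rubbing of the fingers along the blade can add as much sideways; then it is solid. Over 40 N is too much.
- press_point (a point): Middle of the outer face of the lever's blade, where the fingers press; 145 mm above the bench, 108 mm from the pivot along the bar. Turns with the lever: x points level towards the grip (square to the bar when the lever is out), y along the bar from the pivot to the lever's free end, z up. Below it is clear air to the bench (loose parts there are up to 54 mm high).
- lever_pivot (a point): Centre of the lever's pivot, 145 mm above the bench; fixed to the bar. The lever turns about the vertical through it, clockwise seen from above as it is pressed in.
- grip_middle (a point): Centre of the black rubber grip on the axis of the bar, 145 mm above the bench. The grip is 33 mm thick and 125 mm long, along this point's y axis. Outer face of the blade stands 88 mm off the bar's axis when the lever is out.
- handlebar: Stub of steel handlebar, 22 mm thick and 360 mm long, level, clamped in the vise and carrying the grip, the dark brake cylinder and its reservoir, but not the lever. The reservoir's top is 60 mm above the bar's axis, and it ends 115 mm towards the vise from press_point. Origin on the bar's axis over the middle of the vise; y runs along the bar towards the grip. Cannot move. Not to be touched.
- lever_blade: The outer half of the lever's blade, the part to press; origin on the pivot at blade height, axes as press_point. The whole blade is 13 mm high, 10 mm thick, nearly straight from 35 mm on the pivot side of press_point to 20 mm beyond it, then bends out 6 mm to a 17 mm ball end 56 mm beyond it.
- lever_back: The inner half of the lever's blade, the face towards the grip; same origin and axes as lever_blade. Not to be touched: a finger here would be gripping or hooking the lever.
- vise_head: Grey-green bench vise with 80 mm jaws (155 mm high, 300 mm long along x with its screw), fixed to the bench; origin at bench height under the middle of the bar between the jaws, y along the bar towards the grip, -x towards its screw handle. Not to be touched.
- piston: Loose aluminium piston, 66 mm across and 54 mm high, standing; origin at the centre of its underside.
- conrod: Loose steel connecting rod lying flat, 155 mm long, 70 mm wide, 20 mm high; origin under its middle.
- micrometer: Loose outside micrometer lying flat, 160 mm long and 65 mm wide, 20 mm high; origin at bench height near the thimble's start.
- spanner: Loose steel spanner, 150 mm long, lying flat; origin under its middle.

How it is judged:
By the outcome, as a careful person would: the job done as asked, in the order asked, and still so for the second after the job is handed in, while the arm keeps its last pose, push and grip.
It also fails if it takes over 38 s, if anything falls off the work surface, if the arm or the gripper's body presses on something with over 40 N, if the wrist force passes 120 N, or if a joint passes its speed limit or range.

## Working session

There is one attempt and no reset: what is moved stays moved. The work goes in short steps, Python scripts to look and compute and a tool call to move; the robot and the scene stay as the last step left them, time stands still between calls to the robot, and variables do not carry over. Pictures are saved under pics/ and viewed, on a budget of 10 in all, crops included, one or two more only if the job needs it, and the job is handed in when it is done.

Besides the shell and the picture viewer there is one more tool, called as a command line: name --pt "numbers of a row" for each row, then --argument value for the rest. send_rows: Moves the arm, as the interface text tells. Its arguments: {"type":"object","properties":{"motion":{"type":"array"},"force":{"type":"number"}},"required":["motion"]}

```bash
mkdir -p pics
cat > h.py <<'E'
import numpy as np, cv2
from rig import env
def cam(n):
    c=env.camera_info(n); return c
def ray(c,u,v):
    f=210/np.tan(np.radians(c["fovy"])/2); R=np.array(c["R"]);t=np.array(c["t"])
    d=R.T@np.array([(u-c["cx"])/f,(v-c["cy"])/f,1]); return -R.T@t,d
def atz(c,u,v,z):
    o,d=ray(c,u,v); return o+d*(z-o[2])/d[2]
def proj(c,X):
    f=210/np.tan(np.radians(c["fovy"])/2); p=np.array(c["R"])@np.array(X)+np.array(c["t"]); return c["cx"]+f*p[0]/p[2],c["cy"]+f*p[1]/p[2]
E
python3 - <<'E'
from h import *
for n in("top","scene"):
    im=env.get_image(n); cv2.imwrite(f"pics/{n}0.png",im); c=cam(n); print(n,c)
s=env.observe(); print({k:np.round(v,3) for k,v in s.items()})
E
```

```text
top {'fovy': 48.924541371659146, 'cx': 283.32574222868493, 'cy': 207.29095794060464, 'R': array([[ 2.93363605e-02, -9.99547071e-01,  6.71055853e-03],
       [-9.74103915e-01, -3.00940569e-02, -2.24089070e-01],
       [ 2.24189521e-01,  3.71763889e-05, -9.74545564e-01]]), 't': array([-0.15259928,  0.57046287,  0.77733687])}
scene {'fovy': 45.18496672682288, 'cx': 279.7445624912489, 'cy': 202.12655742726528, 'R': array([[-0.51109895,  0.8594965 ,  0.0066056 ],
       [ 0.74049466,  0.44421056, -0.50432592],
       [-0.43640064, -0.25286904, -0.86348812]]), 't': array([ 0.40552166, -0.3101327 ,  1.19469063])}
{'time': np.float64(0.1), 'joint_pos': array([ 1.205,  0.241,  0.004,  1.335, -0.   ,  1.571]), 'dq': array([ 0.   , -0.001,  0.004,  0.   , -0.   ,  0.   ]), 'joint_efforts': array([-0.0000e+00, -3.7314e+01,  2.5301e+01,  1.1000e-02, -0.0000e+00,
       -0.0000e+00]), 'ee_pos': array([0.179, 0.466, 0.231]), 'tcp_rot': array([-5.710e-01, -3.089e+00,  3.000e-03]), 'ft_force': array([-0.097,  0.146,  0.263]), 'ft_torque': array([ 0.015,  0.011, -0.01 ]), 'opening': np.float64(0.086)}
```

View pics/top0.png

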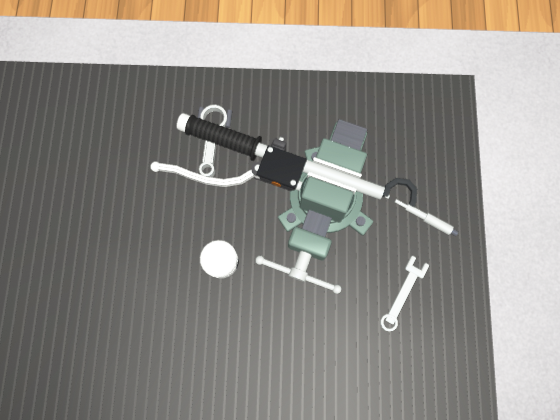

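View pics/scene0.png

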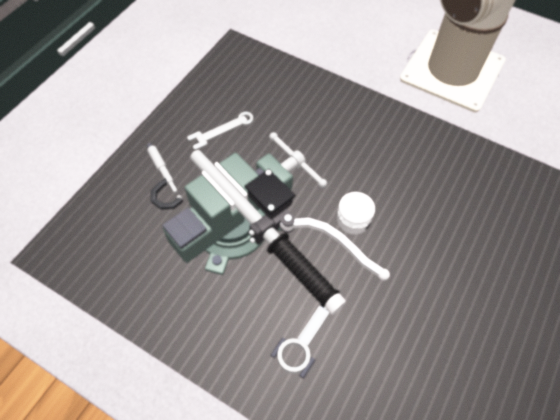

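The top view shows the bar running from (388,190) to (180,122), with the grip at its left end. The lever is on the robot side: it leaves the pivot near (258,172), the blade is near (205,181), and its ball is at (155,167). The piston stands at (219,259). In the scene view the ball is at (384,274) and the bar ends are at (197,157) and (337,302).

Run:
```python
from h import *
t=cam("top");s=cam("scene")
for n,c,P in(("top",t,dict(barfree=(181,122),barvise=(386,190),ball=(155,167),grip1=(187,124),grip2=(258,148))),("scene",s,dict(barfree=(337,302),barvise=(197,157),ball=(384,274),grip1=(334,299),grip2=(272,236)))):
    for k,p in P.items(): print(n,k,np.round(atz(c,*p,.145),4))
print("piston",np.round(atz(t,219,259,.054),3))
a=(atz(t,181,122,.145)+atz(s,337,302,.145))/2;b=(atz(t,386,190,.145)+atz(s,197,157,.145))/2
print("len",np.linalg.norm(a-b)); y=(a-b)/np.linalg.norm(a-b); ball=(atz(t,155,167,.145)+atz(s,384,274,.145))/2
x=np.array([-y[1],y[0],0]); x*= -np.sign((ball-a)@x) # towards grip
print("y",y,"x",x,"ball off bar",(ball-a)@x,"yaw",np.degrees(np.arctan2(y[1],y[0])))
# blade edges in top image: scan column lines across blade
pp0=ball-56e-3*y
# pp: 88 off axis
m=b; pp=m+y*((pp0-m)@y)-x*.088
print("pp",pp,[proj(c,pp) for c in(t,s)])
for n,c in(("top",t),("scene",s)):
    im=cv2.imread(f"pics/{n}0.png")
    for d in(-.115,-.108,-.035,0,.02,.056): 
        u=proj(c,pp+d*y); cv2.circle(im,tuple(int(round(q)) for q in u),1,(0,0,255),-1)
    u=proj(c,pp); u0,v0=int(u[0]),int(u[1]); cr=im[max(0,v0-100):v0+100,max(0,u0-130):u0+130]
    cv2.imwrite(f"pics/{n}c.png",cv2.resize(cr,None,fx=3,fy=3,interpolation=cv2.INTER_NEAREST))
a=cv2.imread("pics/topc.png");print(a.shape)
```

```text
top barfree [0.7014 0.0448 0.145 ]
top barvise [ 0.5913 -0.3054  0.145 ]
top ball [0.6192 0.082  0.145 ]
top grip1 [0.698  0.0342 0.145 ]
top grip2 [ 0.6584 -0.0894  0.145 ]
scene barfree [0.6954 0.0403 0.145 ]
scene barvise [ 0.5865 -0.2935  0.145 ]
scene ball [0.6182 0.0819 0.145 ]
scene grip1 [0.6935 0.0343 0.145 ]
scene grip2 [ 0.6512 -0.1002  0.145 ]
piston [ 0.478 -0.022  0.054]
len 0.35913115413371427
y [ 3.04903837e-01  9.52383142e-01 -1.54570693e-16] x [ 0.95238314 -0.30490384 -0.        ] ball off bar -0.08787164840867498 yaw 72.2476213725261
pp [0.60150611 0.02866009 0.145     ] [(np.float64(185.94338977976184), np.float64(178.05601718979582)), (np.float64(357.7955940299564), np.float64(249.38191835323974))]
(600, 780, 3)
```

View pics/topc.png

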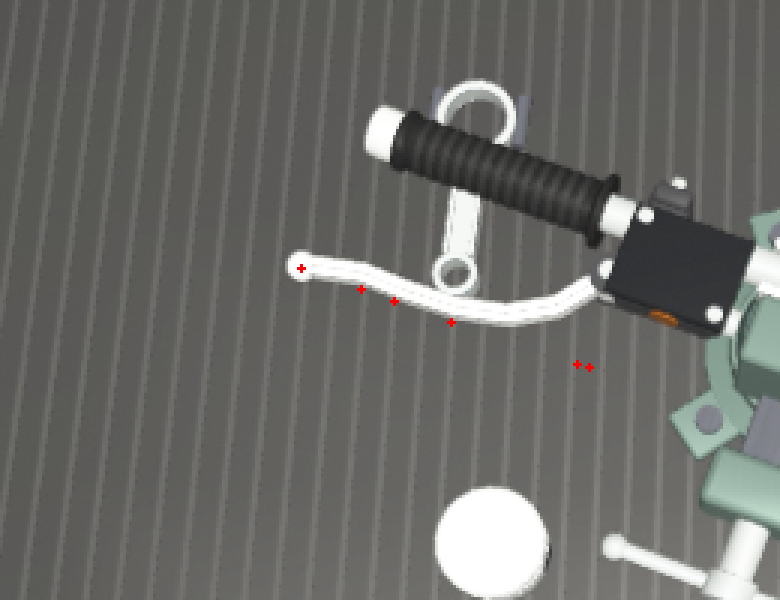

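```bash
cat >> h.py <<'E'
from scipy.spatial.transform import Rotation as Ro
y=np.array([.3049,.9524,0]);x=np.array([.9524,-.3049,0])
E
python3 - <<'E'
from h import *
t=cam("top")
# crop origin offset: u0=185,v0=178 -> (55,78)
for n,(u,v) in dict(pivot=(603,270),outerPP=(395,293),o1=(450,315),o2=(370,283),gripmid=(505,170)).items():
    X=atz(t,55+u/3,78+v/3,.145 if n[0]!='o' else .1385); print(n,np.round(X,4),"along y",X@y,"x",X@x)
s=env.observe(); R=Ro.from_rotvec(s["tcp_rot"]).as_matrix(); print(R.round(3)); 
a=np.degrees(np.arctan2(R[1,1],R[0,1])); print("tool y yaw",a, "want",np.degrees(np.arctan2(x[1],x[0])), s["ee_pos"])
E
```

```text
pivot [ 0.6227 -0.0875  0.145 ] along y 0.10655921954916489 x 0.619780006447859
outerPP [0.6076 0.0292 0.1385] along y 0.21307609239711492 x 0.5697963858702989
o1 [ 0.5958 -0.0025  0.1385] along y 0.17923406432055955 x 0.5681762765619819
o2 [0.613  0.0437 0.1385] along y 0.22853566584425938 x 0.5705364774152759
gripmid [ 0.6805 -0.0292  0.145 ] along y 0.17970031346885396 x 0.657045633536805
[[-0.934  0.358 -0.001]
 [ 0.358  0.934 -0.002]
 [-0.    -0.002 -1.   ]]
tool y yaw 69.04168514477338 want -17.751874742538497 [0.17864125 0.46639492 0.23050532]
```

send_rows --pt "1 13 -14 0 0 0 -3" --pt "1 39 -42 0 0 0 -9" --pt "1 69 -74 0 0 0 -15" --pt "1 99 -106 0 0 0 -22" --pt "1 132 -142 0 0 0 -29" --force 30

```text
time: 0.6
ee_pos: [0.3113, 0.3238, 0.2309]
tcp_rot: [-1.332, -2.845, 0.001]
ft_force: [1.1, 0.2, -0.4]
opening: 0.0122
```

send_rows --pt "1 33 -35 0 0 0 -7" --pt "1 66 -70 0 0 0 -14" --pt "1 99 -105 0 0 0 -21" --pt "1 132 -140 0 0 0 -29" --pt "1 160 -172 0 0 0 -36"

```text
time: 1.1
ee_pos: [0.472, 0.1509, 0.2309]
tcp_rot: [-2.149, -2.292, 0.001]
ft_force: [0.5, 1.1, -0.4]
opening: 0.0
```

send_rows --pt "1 28 -30 0 0 0 -6" --pt "1 56 -60 0 0 0 -12" --pt "1 80 -86 0 0 0 -17" --pt "1 98 -104 0 0 0 -21.8" --pt "1 105 -111 0 0 0 -21.8"

```text
time: 1.6
ee_pos: [0.5769, 0.0398, 0.2302]
tcp_rot: [-2.54, -1.848, 0.002]
ft_force: [0.1, 0.5, -0.3]
opening: -0.0001
```

Run:
```python
from h import *
im=env.get_image("top");cv2.imwrite("pics/top1.png",cv2.resize(im[90:300,80:360],None,fx=2.8,fy=2.8))
s=env.observe(); R=Ro.from_rotvec(s["tcp_rot"]).as_matrix(); print(s["time"],s["ee_pos"],s["ee_pos"]@y,s["ee_pos"]@x,np.degrees(np.arctan2(R[1,1],R[0,1])),R[:,2].round(3),s["opening"],s["ft_force"].round(2),s["joint_pos"].round(2))
```

```text
1.65 [0.57709099 0.03981364 0.23020794] 0.213873549650663 0.5374822802285766 -17.83980099448025 [-0.001 -0.001 -1.   ] -0.00022897016911481918 [1.77 0.07 0.15] [ 0.07  0.4   0.23  1.4  -0.    1.95]
```

View pics/top1.png

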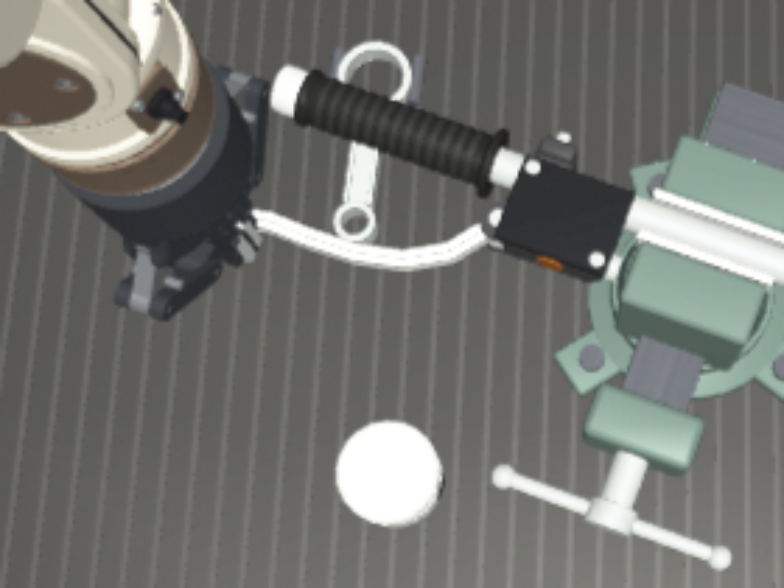

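send_rows --pt "1 0 0 -10 0 0 0" --pt "1 0 0 -28 0 0 0" --pt "1 0 0 -46 0 0 0" --pt "1 0 0 -60 0 0 0" --pt "1 0 0 -65 0 0 0"

```text
time: 2.15
ee_pos: [0.5733, 0.0433, 0.164]
tcp_rot: [-2.533, -1.854, 0.006]
ft_force: [-0.4, 1.0, -0.1]
opening: -0.0003
```

Run:
```python
from h import *
im=env.get_image("scene");a=cv2.resize(im[130:330,210:460],None,fx=2,fy=2)
w=env.get_image("wrist");cv2.imwrite("pics/sw1.png",np.hstack([cv2.resize(im[150:330,220:440],(400,327)),cv2.resize(w,(400,300))[:300].copy() if 0 else cv2.resize(w,(400,327))]))
```

```text
(no output)
```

View pics/sw1.png

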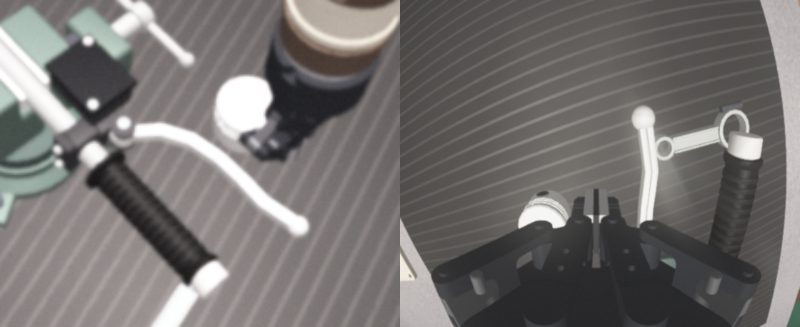

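The gripper stands on the robot side of the lever, clear of it: the lever passes right of the fingers in the wrist view, with the ball at (643,117). It is also well clear of the reservoir. I'll go down to blade height.

send_rows --pt "1 0 0 -8 0 0 0" --pt "1 0 0 -20 0 0 0" --pt "1 0 0 -31 0 0 0" --pt "1 0 0 -36 0 0 0" --pt "1 0 0 -36 0 0 0"

```text
time: 2.75
ee_pos: [0.5749, 0.0418, 0.1288]
tcp_rot: [-2.537, -1.851, 0.004]
ft_force: [-0.9, 0.7, -0.2]
opening: 0.0002
```

Run:
```python
from h import *
for i in range(3):
    im=env.get_image("top")
    s=env.observe(); print(s["time"],s["ee_pos"].round(4),(s["ee_pos"]@y).round(4),(s["ee_pos"]@x).round(4),s["ft_force"].round(2))
w=env.get_image("scene");cv2.imwrite("pics/sw2.png",np.hstack([cv2.resize(im[110:230,110:290],(400,267)),cv2.resize(w[180:320,260:470],(400,267))]))
```

```text
2.8 [0.5755 0.0418 0.1296] 0.2153 0.5353 [ 0.61  0.11 -0.11]
2.85 [0.5759 0.0418 0.1302] 0.2154 0.5357 [0.17 0.56 0.27]
2.9 [0.5761 0.0419 0.1306] 0.2155 0.5359 [-0.67 -0.29 -0.4 ]
```

View pics/sw2.png

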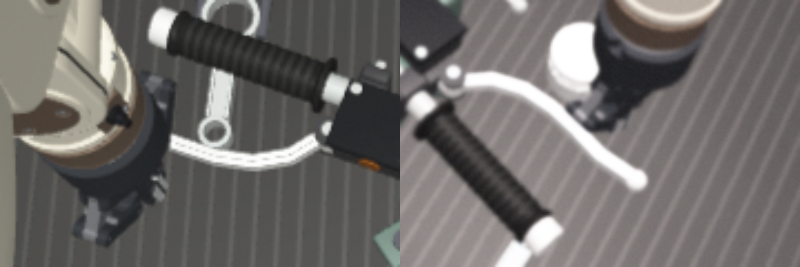

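send_rows --pt "1 3 -1 0 0 0 0" --pt "1 6.5 -2 0 0 0 0" --pt "1 9.5 -3 0 0 0 0" --pt "1 12.5 -4 0 0 0 0" --pt "1 14.3 -4.6 0 0 0 0"

```text
time: 3.45
ee_pos: [0.5906, 0.0372, 0.1303]
tcp_rot: [2.538, 1.852, 0.0]
ft_force: [-0.4, 0.3, 0.5]
opening: 0.0
```

send_rows --pt "1 1 -0.3 0 0 0 0" --pt "1 2 -0.6 0 0 0 0" --pt "1 3 -1 0 0 0 0" --pt "1 4 -1.3 0 0 0 0" --pt "1 5 -1.6 0 0 0 0"

```text
time: 3.95
ee_pos: [0.5943, 0.0366, 0.1302]
tcp_rot: [-2.535, -1.851, 0.001]
ft_force: [-3.9, 3.7, 0.8]
opening: 0.0002
```

Contact came where predicted, with about 5 N of lever preload. I'll now follow the lever's arc.

send_rows --pt "1 1.8 0.3 0 0 0 -0.8" --pt "1 4.2 0.8 0 0 0 -1.9" --pt "1 6.8 1.3 0 0 0 -3.1" --pt "1 9.4 1.8 0 0 0 -4.3" --pt "1 12.0 2.2 0 0 0 -5.5"

```text
time: 4.45
ee_pos: [0.6068, 0.0384, 0.1302]
tcp_rot: [-2.624, -1.726, 0.001]
ft_force: [-3.3, 3.8, 1.8]
opening: 0.0001
```

send_rows --pt "1 2.5 0.3 0 0 0 -1.1" --pt "1 5 0.5 0 0 0 -2.3" --pt "1 7.5 0.7 0 0 0 -3.4" --pt "1 10 0.8 0 0 0 -4.6" --pt "1 12.5 1.0 0 0 0 -5.7"

```text
time: 4.95
ee_pos: [0.6192, 0.039, 0.1302]
tcp_rot: [-2.707, -1.593, 0.002]
ft_force: [-4.1, 2.3, 1.2]
opening: -0.0004
```

send_rows --pt "1 2 0 0 0 0 -0.9" --pt "1 3.6 0 0 0 0 -1.7" --pt "1 5.2 0 0 0 0 -2.4" --pt "1 6.6 0 0 0 0 -3.1" --pt "1 7.8 0 0 0 0 -3.6"

```text
time: 5.45
ee_pos: [0.627, 0.0387, 0.1302]
tcp_rot: [-2.756, -1.508, 0.002]
ft_force: [-4.8, 1.2, 1.2]
opening: 0.0001
```

send_rows --pt "1 1 0 0 0 0 -0.5" --pt "1 2 0 0 0 0 -0.9" --pt "1 3 -0.1 0 0 0 -1.4"

```text
time: 5.75
ee_pos: [0.6298, 0.0385, 0.1301]
tcp_rot: [-2.774, -1.474, 0.003]
ft_force: [-5.4, 2.2, 1.7]
opening: -0.0001
```

send_rows --pt "1 0.6 0 0 0 0 -0.2" --pt "1 1.2 0 0 0 0 -0.4"

```text
time: 5.95
ee_pos: [0.6311, 0.0384, 0.1301]
tcp_rot: [-2.779, -1.465, 0.003]
ft_force: [-4.8, 1.5, 2.3]
opening: 0.0003
```

send_rows --pt "1 0.6 0 0 0 0 -0.2" --pt "1 1.2 0 0 0 0 -0.3"

```text
time: 6.15
ee_pos: [0.6317, 0.0384, 0.1301]
tcp_rot: [-2.783, -1.457, 0.004]
ft_force: [-8.1, 1.9, 3.3]
opening: -0.0002
```

send_rows --pt "1 0.5 0 0 0 0 0" --pt "1 1 0 0 0 0 0"

```text
time: 6.35
ee_pos: [0.6318, 0.0383, 0.13]
tcp_rot: [-2.782, -1.457, 0.007]
ft_force: [-10.0, 1.8, 5.1]
opening: 0.0
```

send_rows --pt "1 0.6 0 0 0 0 0" --pt "1 1.2 0 0 0 0 0" --pt "1 1.2 0 0 0 0 0"

```text
time: 6.65
ee_pos: [0.6318, 0.0383, 0.1301]
tcp_rot: [-2.781, -1.456, 0.01]
ft_force: [-11.7, 1.0, 5.9]
opening: -0.0001
```

Run:
```python
from h import *
im=env.get_image("top")
s=env.observe(); print(s["time"],s["ee_pos"].round(4),s["ft_force"].round(2))
w=env.get_image("scene");cv2.imwrite("pics/sw3.png",np.hstack([cv2.resize(im[110:230,110:290],(400,267)),cv2.resize(w[180:320,260:470],(400,267))]))
```

```text
6.7 [0.6318 0.0383 0.1301] [-11.63   1.41   6.33]
```

View pics/sw3.png

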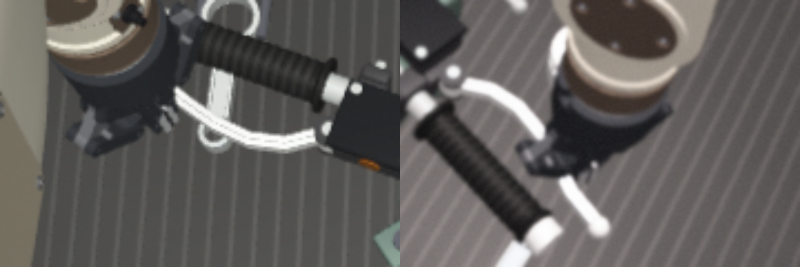

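The arm has stalled at 0.30 rad (37.8 mm of travel against 37.5 predicted) with the force rising, so the lever is solid on its stop. In both views the hand is only on the outer face. I'll let it out now, following the arc back.

send_rows --pt "1 -2.5 0 0 0 0 0.3" --pt "1 -5.5 0 0 0 0 1.7" --pt "1 -8.7 0.1 0 0 0 3" --pt "1 -12 0.2 0 0 0 4.3" --pt "1 -15 0.2 0 0 0 5.5"

```text
time: 7.25
ee_pos: [0.6198, 0.039, 0.1302]
tcp_rot: [2.708, 1.593, -0.0]
ft_force: [-3.8, 1.9, 0.6]
opening: 0.0003
```

send_rows --pt "1 -3 -0.1 0 0 0 1.4" --pt "1 -6 -0.3 0 0 0 2.8" --pt "1 -9 -0.6 0 0 0 4.1" --pt "1 -12 -0.9 0 0 0 5.5" --pt "1 -15 -1.2 0 0 0 6.9"

```text
time: 7.75
ee_pos: [0.6048, 0.0382, 0.1302]
tcp_rot: [-2.606, -1.754, -0.001]
ft_force: [-3.4, 3.2, -0.6]
opening: 0.0001
```

send_rows --pt "1 -3 -0.5 0 0 0 1.4" --pt "1 -6 -1.2 0 0 0 2.8" --pt "1 -9.9 -2.1 0 0 0 4.5" --pt "1 -13 -1.1 0 0 0 4.5" --pt "1 -16 -0.1 0 0 0 4.5"

```text
time: 8.25
ee_pos: [0.5901, 0.0368, 0.1308]
tcp_rot: [2.536, 1.849, 0.002]
ft_force: [-0.5, -1.3, -0.4]
opening: -0.0001
```

send_rows --pt "1 -2 0.6 0 0 0 0" --pt "1 -3 0.9 0 0 0 0" --pt "1 -3 0.9 0 0 0 0" --pt "1 -3 0.9 0 0 0 0" --pt "1 -3 0.9 0 0 0 0"

```text
time: 8.75
ee_pos: [0.5863, 0.0385, 0.1304]
tcp_rot: [2.538, 1.852, 0.0]
ft_force: [-1.3, 0.3, 0.8]
opening: -0.0002
```

Run:
```python
from h import *
im=env.get_image("top")
s=env.observe(); print(s["time"],s["ee_pos"].round(4),(s["ee_pos"]@x).round(4),s["ft_force"].round(2))
w=env.get_image("scene");cv2.imwrite("pics/sw4.png",np.hstack([cv2.resize(im[110:230,110:290],(400,267)),cv2.resize(w[180:320,260:470],(400,267))]))
```

```text
8.8 [0.5862 0.0385 0.1303] 0.5466 [-0.52 -0.09 -0.02]
```

View pics/sw4.png

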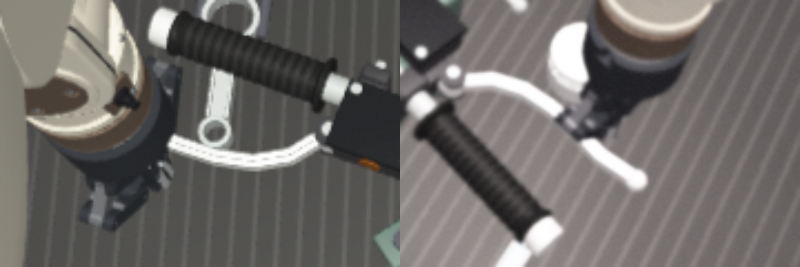

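The ball is back at (637,180), the same as before the first press, and the force is zero, so the lever is fully out. Now the second press.

send_rows --pt "1 1.8 -0.6 0 0 0 0" --pt "1 4 -1.3 0 0 0 0" --pt "1 6 -1.9 0 0 0 0" --pt "1 7.5 -2.4 0 0 0 0" --pt "1 9 -2.9 0 0 0 0"

```text
time: 9.35
ee_pos: [0.5943, 0.0366, 0.1302]
tcp_rot: [-2.535, -1.851, 0.001]
ft_force: [-4.1, 3.9, 2.8]
opening: 0.0002
```

send_rows --pt "1 1.8 0.3 0 0 0 -0.8" --pt "1 4.2 0.8 0 0 0 -1.9" --pt "1 6.8 1.3 0 0 0 -3.1" --pt "1 9.4 1.8 0 0 0 -4.3" --pt "1 12.0 2.2 0 0 0 -5.5"

```text
time: 9.85
ee_pos: [0.6067, 0.0384, 0.1302]
tcp_rot: [-2.624, -1.726, 0.001]
ft_force: [-4.6, 3.1, 1.8]
opening: 0.0003
```

send_rows --pt "1 2.5 0.3 0 0 0 -1.1" --pt "1 5 0.5 0 0 0 -2.3" --pt "1 7.5 0.7 0 0 0 -3.4" --pt "1 10 0.8 0 0 0 -4.6" --pt "1 12.5 1.0 0 0 0 -5.7"

```text
time: 10.35
ee_pos: [0.6191, 0.039, 0.1302]
tcp_rot: [-2.707, -1.593, 0.002]
ft_force: [-4.6, 2.5, 3.0]
opening: 0.0004
```

send_rows --pt "1 2 0 0 0 0 -0.9" --pt "1 3.6 0 0 0 0 -1.7" --pt "1 5.2 0 0 0 0 -2.4" --pt "1 6.6 0 0 0 0 -3.1" --pt "1 7.8 0 0 0 0 -3.6"

```text
time: 10.85
ee_pos: [0.6269, 0.0388, 0.1302]
tcp_rot: [-2.756, -1.508, 0.002]
ft_force: [-4.4, 1.9, 2.2]
opening: -0.0002
```

send_rows --pt "1 1 0 0 0 0 -0.5" --pt "1 2 0 0 0 0 -0.9" --pt "1 3 -0.1 0 0 0 -1.4" --pt "1 3.7 -0.1 0 0 0 -1.6" --pt "1 4.3 -0.1 0 0 0 -1.8"

```text
time: 11.35
ee_pos: [0.631, 0.0384, 0.1302]
tcp_rot: [-2.779, -1.465, 0.003]
ft_force: [-4.7, 1.9, 1.7]
opening: 0.0001
```

Same readings as the first press. Next I'll seat it on the stop and hold it with a clear margin.

send_rows --pt "1 0.6 0 0 0 0 -0.2" --pt "1 1.2 0 0 0 0 -0.3" --pt "1 1.7 0 0 0 0 -0.3" --pt "1 2.2 0 0 0 0 -0.3"

```text
time: 11.75
ee_pos: [0.6318, 0.0384, 0.1301]
tcp_rot: [-2.782, -1.457, 0.007]
ft_force: [-9.4, 1.5, 6.7]
opening: 0.0003
```

send_rows --pt "1 0.6 0 0 0 0 0" --pt "1 1.2 0 0 0 0 0" --pt "1 1.7 0 0 0 0 0" --pt "1 2.0 0 0 0 0 0" --pt "1 2.0 0 0 0 0 0"

```text
time: 12.25
ee_pos: [0.632, 0.0385, 0.13]
tcp_rot: [-2.78, -1.456, 0.012]
ft_force: [-13.3, 1.0, 7.9]
opening: 0.0001
```

Run:
```python
from h import *
w=env.get_image("wrist");im=env.get_image("scene")
for i in range(6):
    env.get_image("top"); s=env.observe(); print(s["time"],s["ee_pos"].round(4),s["ft_force"].round(2),s["ft_torque"].round(2))
cv2.imwrite("pics/sw5.png",np.hstack([cv2.resize(im[180:320,260:470],(400,267)),cv2.resize(w[:,200:],(360,420))[100:367]]))
```

```text
12.4 [0.632  0.0385 0.13  ] [-12.92   1.54   7.97] [ 0.24  2.63 -0.09]
12.45 [0.632  0.0385 0.13  ] [-12.38   1.85   7.3 ] [ 0.26  2.5  -0.13]
12.5 [0.632  0.0385 0.13  ] [-12.91   1.05   8.38] [ 0.24  2.56 -0.1 ]
12.55 [0.632  0.0385 0.13  ] [-13.1    1.56   7.03] [ 0.3   2.51 -0.15]
12.6 [0.632  0.0385 0.13  ] [-13.1    1.98   7.64] [ 0.24  2.55 -0.11]
12.65 [0.632  0.0385 0.13  ] [-12.63   1.23   6.9 ] [ 0.24  2.54 -0.17]
```

View pics/sw5.png

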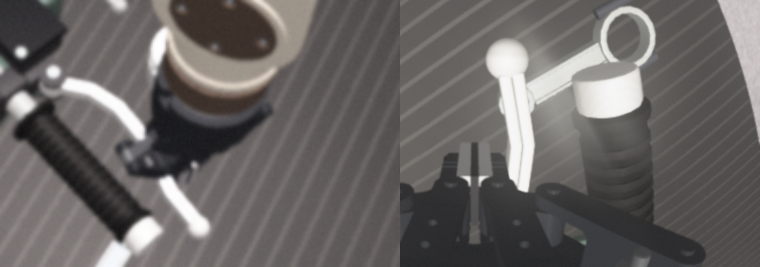

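The wrist view shows the closed fingers on the lever's outer face, near (515,190), and the lever short of the grip. Force and position are steady at about 13 N and the arm has stalled on the stop. The moment, about 0.2 m of lever arm from the wrist, puts the contact at the blade. I'm handing the job in.

```bash
python3 -c "
from rig import env; print(env.finish_job())"
```

```text
the job is handed in; nothing more can be done
None
```

The brake check is done and handed in, with the lever still held up solid on its second press. No verdict was reported.

- **First press:** I closed the fingers and pressed the outer face of the blade, following the lever's arc. It came up solid at about 0.30 rad: the hand stalled after 37.8 mm of travel (37.5 mm predicted), with about 13 N on it.
- **Release:** I backed off along the same arc until the fingers were clear of the blade. The force fell to zero, and the picture showed the lever's ball end back where it started.
- **Second press:** The readings matched the first press. It stalled within 0.2 mm of the same place and held steady at about 15 N in all, of which about 13 N was along the press direction. I handed it in there at 12.65 s.

**Last checks:**
- **Forces:** The highest reading between moves was about 15 N, under the 40 N limit.
- **Upward force:** About 7–8 N appeared at the stop. I took it as friction on the blade, because the wrist moment also puts the contact there.
- **Clearance:** The pictures showed no contact with the grip, cylinder, vise or loose parts. The gripper's knuckles do overhang the grip in those views. I judged them about 30 mm clear from the gripper's usual geometry, not from a measurement.

No check failed.

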